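Put the stray setting punch back in its hole

ROBOT

A 6-joint arm with a two-finger parallel gripper is mounted at the origin on the work surface. World frame = base frame: x ahead of the robot, y to its left, z up, the work surface at z = 0. Lengths are in m, angles in rad, forces in N, time in s.
With the tool pointing down it reaches from about 0.15 to 0.775 m from the base axis. Payload 6.1 kg.
Tool frame: the origin (TCP) lies midway between the tips of the shut fingers; the grasp point (between the pads) lies 19 mm behind it; z points along the fingers, y is the line along which they close (so a half turn about z gives the same grasp; the last joint's range is limited). The gripper opens to 85 mm and grips with 20 to 120 N. Pads are 22 mm wide; open, the fingers measure 114 mm over their backs; the gripper's body (76 mm by 85 mm) begins 54 mm behind the grasp point. The pads swing forward as they close: fully open they stand 13 mm farther back than shut.
Start: joints at [1.325, 0.126, -0.04, 1.405, 0, 1.571], TCP at [0.128, 0.509, 0.231] pointing down, gripper open.
Joint ranges: [-2.72, 2.72], [-0.95, 1.95], [-1.27, 1.35], [-1.78, 2.02], [-1.46, 1.47], [-3.14, 3.14]. Speed limits (rad/s): [2.39, 2.39, 3.01, 3.14, 3.14, 3.14].

INTERFACE

Orientations are given as a unit quaternion [x, y, z, w].
In Python, from bench import manip gives the robot as it stands. The module is installed in compiled form; this text tells all that it offers.
- The arm moves only by the shell command python3 -m crank 'ROWS' [FORCE]. ROWS is JSON, a list that holds one entry, the list of rows, each a list of 7 numbers: the turn, a rotation vector about the tool's x, y, z in degrees, then the shift along the tool's x, y, z in cm, then the finger opening in cm, from 0 to 8.54. A call has exactly 5 rows; each row is the pose to reach, as a shift and turn from the pose commanded when the call began, along the tool's axes at that moment; what a row does not reach only later rows make up. A row lasts 1/10 s, in which the tool goes at most 50 mm and 8.59 degrees, less where a joint would pass 70% of its speed; a pose out of reach is approached as far as the arm can. A call with a gripper value outside its range is refused whole. The fingers move at their own pace and stop on an object; FORCE is the grip in N (left out, the last holds). Time passes only in rows, so rows that repeat a pose let the fingers close, or fill a call up. It gives the time, the measured TCP pose, the force, the opening and the grip force at its end, in the units of the state.
- manip.get_obs(): the state, without advancing time (a new reading comes with each control period).
- manip.snapshot(name): name is "scene" or "top" or "wrist"; returns a dict with "img" (384x512x3 uint8, blue, green, red), "depth" (384x512 float32, m along the optical axis (not along the pixel's ray), 0 where there is no reading), "fx", "fy", "cx", "cy" (pixels), "dist" ([k1, k2, p1, p2, k3] as OpenCV has them; the pictures are not rectified), "extrinsics" (4x4, takes a point from world to camera coordinates); the wrist camera has in their place "tool_from_camera" (4x4, takes a point from camera to tool coordinates, whose origin is the TCP and whose axes are the flange's). Camera axes: x right, y down, z forward; pixel columns grow to the right and rows downward; lengths in m; the calibration is good to about 2 mm. A picture is of the moment at which its call begins: read the wrist's pose just before it.
- manip.finish_job(): hands the job in; it is judged then, once.
The state is a dict: "clock": time; "qpos": joint angles; "joint_vel": joint speeds; "joint_efforts": joint torques, N m; "position": TCP position; "tool_rot": TCP orientation; "ft_force": force on the tool from outside, world axes, zero at the start; "moment": the same for the moment, N m; "opening": finger opening in m; "finger_force": force on a finger pad.
Only numpy, scipy, OpenCV 4.12 (cv2) and the standard library are available. Lean on these libraries where they do the work, as an engineer would, in place of code of your own. Each camera call takes 0.05 s, during which the arm holds its last target. There are 200 camera calls.

TASK

One of the three steel setting punches has been left on the round rubber pad: put it back in the stand, in the hole of the graded row made for its diameter, and leave the two on the cork mat where they are. The strip with the holes floats a little, so feel for the hole, then press the punch fully home against the stiff cork plug and let go, never pushing it against the stand with more than 25 N and not disturbing the other things on the bench.

Things in the scene. Friction and masses are not known exactly. Their poses are not given: they have to be found in the camera images.
- punch14: plain steel setting punch, a straight round rod 14 mm in diameter and 100 mm long, about 120 g (may differ by a fifth), standing upright; foot bevelled 1.5 mm, head bevelled 2 mm. Origin at the centre of its foot, z up along the rod. One of the three punches (any) stands on the round pad, the other two on the cork mat
- punch18: plain steel setting punch, a straight round rod 18 mm in diameter and 100 mm long, about 198 g (may differ by a fifth), standing upright; foot bevelled 1.5 mm, head bevelled 2 mm. Origin at the centre of its foot, z up along the rod. One of the three punches (any) stands on the round pad, the other two on the cork mat
- punch22: plain steel setting punch, a straight round rod 22 mm in diameter and 100 mm long, about 296 g (may differ by a fifth), standing upright; foot bevelled 1.5 mm, head bevelled 2 mm. Origin at the centre of its foot, z up along the rod. One of the three punches (any) stands on the round pad, the other two on the cork mat
- pad: round black rubber pad, 64 mm across, 4 mm thick, fixed; the stray punch stands near its middle, its foot 4 mm above the bench. Origin at the centre of the underside
- mat: rectangular cork mat, 90 x 150 x 4 mm, fixed; the two punches still in use stand on it about 80 mm apart. Origin at the centre of the underside
- stand: punch stand, fixed: a dark wooden channel 74 mm (x) by 270 mm (y), walls 38 mm high, holding an aluminium strip 54 x 212 mm with its top face 70 mm above the bench and one row of five round holes along the stand's y. The strip lies on soft foam: over about 2 N it sinks 1 mm for each 2 N, up to 8 mm, and springs back. Loads of a punch on the stand, down or sideways, must stay below 25 N. Origin at the centre of the underside
- row (a point): fixed point on the stand, level with the strip's top, at the row's middle were the strip at its end stop; axes as the stand. Holes 40 mm apart along y for rods of 10, 14, 18, 22, 26 mm, smallest at -y; bores 2 mm wider than the rods, mouths bevelled 1 mm. The strip floats: as found it has slid 2 to 28 mm towards +y, which no reading shows; it slides (0 to 30 mm) only under over 8 N sideways
- home (a point): fixed point on the stand 45 mm below row: the height of a punch's foot when fully home, 55 mm of the punch then standing out of the strip. A stiff cork plug in each hole has its top 15 to 25 mm below the strip's top at first; it slides down under a push of about 5 N plus a little for speed, stays where pushed, and stops hard there (unloaded; a push also sinks the strip)
- place14 (a point): fixed point on the stand, level with the strip's top face, where the centre of the 14 mm hole would be with the strip at its end stop; the real hole lies 2 to 28 mm from here along +y (up to 30 mm if the strip gets pushed on), 0 mm off in x. Axes as the stand
- place18 (a point): fixed point on the stand, level with the strip's top face, where the centre of the 18 mm hole would be with the strip at its end stop; the real hole lies 2 to 28 mm from here along +y (up to 30 mm if the strip gets pushed on), 0 mm off in x. Axes as the stand
- place22 (a point): fixed point on the stand, level with the strip's top face, where the centre of the 22 mm hole would be with the strip at its end stop; the real hole lies 2 to 28 mm from here along +y (up to 30 mm if the strip gets pushed on), 0 mm off in x. Axes as the stand
- weight: round blue-painted cast iron frame weight with a knob, 72 mm across, 79 mm high; loose, a bystander. Origin under its middle
- clip: brass offset clip, 57 x 18 x 15 mm; loose, a bystander. Origin under its middle
- glazing_tool: red plastic glazing tool, about 135 x 40 x 14 mm, lying flat; loose, a bystander. Origin under its middle
- mallet: hickory mallet lying down, 270 mm long, head 60 x 95 x 60 mm; loose, a bystander. Origin under its middle
- jar: closed clear jar with steel cap, 60 mm across, 75 mm high; loose, a bystander. Origin under its middle
- corner_sample: L-shaped wooden moulding corner, 80 x 80 x 24 mm, lying flat; loose, a bystander. Origin under its middle
Things that resemble listed ones, but are neither listed nor needed, are in the scene too. Leave any purple look-alike of the punch18 alone.

How it is judged:
On the way, in this order (a step that is already met when the one before it is completed fails the run):
1. the stray punch is lifted clear of the pad (height (world z) of any of punch14, punch18, punch22 above 0.03 m), for 0.2 s.
2. its foot has entered the hole of its own diameter, at least 10 mm deep and upright (((z of punch14 in the frame of place14 below -0.01 m and x of punch14 in the frame of place14 between -0.006 and 0.006 m and y of punch14 in the frame of place14 between -0.004 and 0.034 m and angle between punch14's own z axis and vertical below 0.12 rad) or (z of punch18 in the frame of place18 below -0.01 m and x of punch18 in the frame of place18 between -0.006 and 0.006 m and y of punch18 in the frame of place18 between -0.004 and 0.034 m and angle between punch18's own z axis and vertical below 0.12 rad) or (z of punch22 in the frame of place22 below -0.01 m and x of punch22 in the frame of place22 between -0.006 and 0.006 m and y of punch22 in the frame of place22 between -0.004 and 0.034 m and angle between punch22's own z axis and vertical below 0.12 rad))), for 0.2 s.
At the end, for the whole second after the job is handed in: The punch from the pad stands upright (within 0.12 rad) in the hole made for its diameter, fully home (its foot at least 43 mm below the unloaded strip's top face; the bottom is at 45 mm), at rest and released; the other two punches stand on the cork mat within 20 mm of where they were (((z of punch14 in the frame of place14 below -0.043 m and x of punch14 in the frame of place14 between -0.006 and 0.006 m and y of punch14 in the frame of place14 between -0.004 and 0.034 m and angle between punch14's own z axis and vertical below 0.12 rad and linear speed of punch14 below 0.01 m/s and contact force between punch14 and the fingers below 0.05 N and distance of each of punch18, punch22 from where it was at the start of the episode below 0.02 m and angle between each of punch18, punch22's own z axis and vertical below 0.2 rad and horizontal distance between each of punch18, punch22 and mat below 0.075 m) or (z of punch18 in the frame of place18 below -0.043 m and x of punch18 in the frame of place18 between -0.006 and 0.006 m and y of punch18 in the frame of place18 between -0.004 and 0.034 m and angle between punch18's own z axis and vertical below 0.12 rad and linear speed of punch18 below 0.01 m/s and contact force between punch18 and the fingers below 0.05 N and distance of each of punch14, punch22 from where it was at the start of the episode below 0.02 m and angle between each of punch14, punch22's own z axis and vertical below 0.2 rad and horizontal distance between each of punch14, punch22 and mat below 0.075 m) or (z of punch22 in the frame of place22 below -0.043 m and x of punch22 in the frame of place22 between -0.006 and 0.006 m and y of punch22 in the frame of place22 between -0.004 and 0.034 m and angle between punch22's own z axis and vertical below 0.12 rad and linear speed of punch22 below 0.01 m/s and contact force between punch22 and the fingers below 0.05 N and distance of each of punch14, punch18 from where it was at the start of the episode below 0.02 m and angle between each of punch14, punch18's own z axis and vertical below 0.2 rad and horizontal distance between each of punch14, punch18 and mat below 0.075 m))); the robot touches nothing.
It fails at once if a punch presses on the stand with more than 25 N (contact force between any of punch14, punch18, punch22 and stand above 25 N).
It fails at once if the fingers press on the stand with more than 25 N (contact force between the fingers and stand above 25 N).
It fails at once if a punch is taken or knocked from the cork mat (fewer than two punches stand there within 20 mm of their start) (not ((distance of each of punch14, punch18 from where it was at the start of the episode below 0.02 m and angle between each of punch14, punch18's own z axis and vertical below 0.2 rad and horizontal distance between each of punch14, punch18 and mat below 0.075 m) or (distance of each of punch14, punch22 from where it was at the start of the episode below 0.02 m and angle between each of punch14, punch22's own z axis and vertical below 0.2 rad and horizontal distance between each of punch14, punch22 and mat below 0.075 m) or (distance of each of punch18, punch22 from where it was at the start of the episode below 0.02 m and angle between each of punch18, punch22's own z axis and vertical below 0.2 rad and horizontal distance between each of punch18, punch22 and mat below 0.075 m))).
It fails at once if the weight, clip, glazing tool, mallet, jar or corner sample is moved more than 25 mm (distance of any of weight, clip, glazing_tool, mallet, jar, corner_sample from where it was at the start of the episode above 0.025 m).
It also fails if it takes over 54 s, if anything falls off the work surface, if the arm or the gripper's body presses on something with over 40 N, if the wrist force passes 120 N, or if a joint passes its speed limit or range.

## Working session

There is one attempt and no reset: what is moved stays moved. The work goes in short steps, Python scripts to look and compute and a shell command to move; the robot and the scene stay as the last step left them, time stands still between calls to the robot, and variables do not carry over. Pictures are saved under pics/ and viewed, at most 10 in all, crops included, and the job is handed in when it is done.

```bash
mkdir -p pics
cat > h.py <<'E'
import numpy as np, cv2
from bench import manip
from scipy.spatial.transform import Rotation as R
def ext(s,obs=None):
    if 'extrinsics' in s: return np.array(s['extrinsics'])
    T=np.eye(4);T[:3,:3]=R.from_quat(obs['tool_rot']).as_matrix();T[:3,3]=obs['position']
    return np.linalg.inv(T@np.array(s['tool_from_camera']))
def K(s): return np.array([[s['fx'],0,s['cx']],[0,s['fy'],s['cy']],[0,0,1.]])
def ray(s,uv,z,obs=None):
    uv=np.array(uv,float).reshape(-1,1,2)
    n=cv2.undistortPoints(uv,K(s),np.array(s['dist'],float))[:,0]
    E=np.linalg.inv(ext(s,obs)); d=np.c_[n,np.ones(len(n))]@E[:3,:3].T; o=E[:3,3]
    return o+d*((z-o[2])/d[:,2])[:,None]
def cloud(s,obs=None):
    v,u=np.mgrid[:384,:512]; uv=np.stack([u,v],-1).reshape(-1,1,2).astype(float)
    n=cv2.undistortPoints(uv,K(s),np.array(s['dist'],float))[:,0]
    d=s['depth'].reshape(-1,1); E=np.linalg.inv(ext(s,obs))
    P=(np.c_[n,np.ones(len(n))]*d)@E[:3,:3].T+E[:3,3]
    P[d[:,0]==0]=np.nan
    return P.reshape(384,512,3)
E
python3 - <<'E'
from h import *
import pickle
for n in('top','scene'):
    s=manip.snapshot(n); pickle.dump(s,open(n+'.pkl','wb'))
    cv2.imwrite(f'pics/{n}.png',cv2.resize(s['img'],(800,600)))
    print(n,np.round(np.linalg.inv(ext(s)),3).tolist())
print(manip.get_obs())
E
```

```text
top [[-0.108, -0.974, 0.201, 0.362], [-0.994, 0.105, -0.026, 0.01], [0.004, -0.202, -0.979, 1.227], [0.0, 0.0, 0.0, 1.0]]
scene [[0.784, 0.419, -0.458, 1.149], [0.621, -0.528, 0.579, -0.701], [0.0, -0.739, -0.674, 0.887], [0.0, 0.0, 0.0, 1.0]]
{'clock': 0.1, 'qpos': array([ 1.32500095e+00,  1.26343098e-01, -4.04679675e-02,  1.40543701e+00,
        1.53680346e-05,  1.57079821e+00]), 'joint_vel': array([ 0.00010736, -0.00047264,  0.00150947,  0.00161975,  0.00021976,
       -0.00086168]), 'joint_efforts': array([-8.50846336e-04, -4.36900198e+01,  3.53608382e+01,  1.36758399e-02,
       -1.58879957e-04, -2.02650739e-06]), 'position': array([0.12765362, 0.50886655, 0.23061195]), 'tool_rot': array([ 1.22589458e-01,  9.92457202e-01, -7.19458796e-04, -9.66094106e-05]), 'ft_force': array([ 0.94706219, -0.08851904, -0.42954328]), 'moment': array([-0.06958363, -0.01811209,  0.01330397]), 'finger_force': 0.0, 'opening': 0.08529991460401994}
```

View pics/top.png

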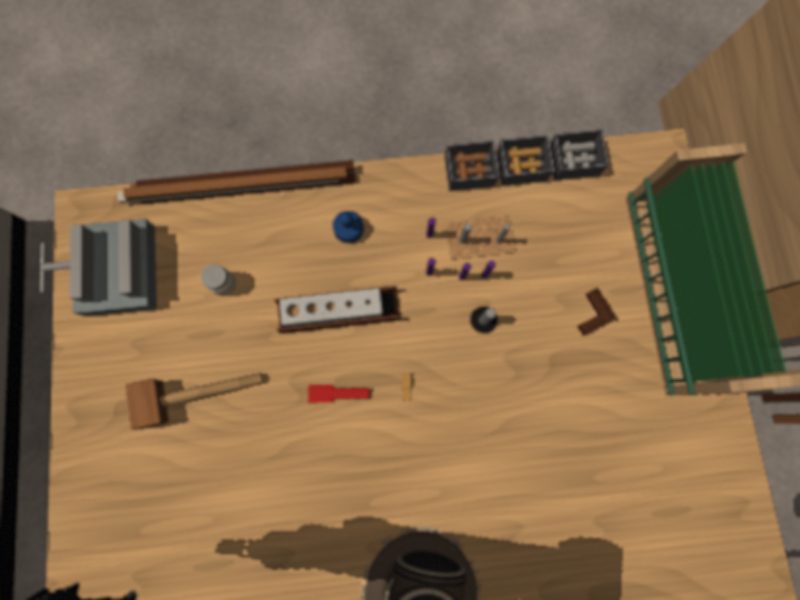

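View pics/scene.png

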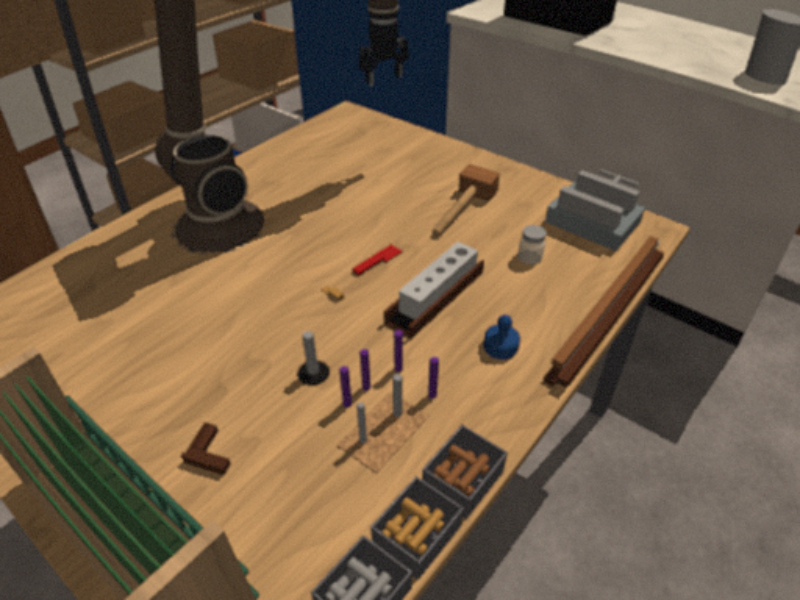

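Top view (800×600): the stray steel punch stands on the black pad at (485,318). Steel punches on the mat are near (465,232) and (503,232), with purple look-alikes around them. The stand's row runs (292,308)–(368,302), with the largest hole at left (+y). Only the one on the pad fits the task. Next I measure.

Run:
```python
from h import *
import pickle
s=pickle.load(open('top.pkl','rb')); P=cloud(s); c=512/800
def pt(u,v,z): return np.round(ray(s,[(u*c,v*c)],z)[0],3)
print('stray head',pt(488,312,.104),'pad',pt(485,319,.004))
for q in [(430,222),(465,229),(505,228),(430,262),(465,266),(490,264)]: print(q,pt(*q,.104))
print('holes',[pt(u,v,.07).tolist() for u,v in[(292,310),(311,308),(330,306),(349,303.5),(368,302)]])
# strip mask from depth
z=P[...,2]; m=((z>.06)&(z<.08)).astype(np.uint8)
x,y=P[...,0],P[...,1]
near=(x>.25)&(x<.6)&(abs(y)<.4)
hm=((z>.085)&near).astype(np.uint8)
n,l,st,ce=cv2.connectedComponentsWithStats(hm)
for i in range(1,n):
    if st[i,4]>3: print('tall',st[i,4],np.round(np.nanmean(P[l==i],0),3))
hsv=cv2.cvtColor(s['img'],cv2.COLOR_BGR2HSV)
w=((hsv[...,1]<60)&(hsv[...,2]>130)).astype(np.uint8)
n,l,st,ce=cv2.connectedComponentsWithStats(w)
for i in range(1,n):
    if st[i,4]>100: print('white',st[i].tolist(),np.round(np.nanmedian(P[l==i],0),3), cv2.minAreaRect(np.argwhere(l==i)[:,::-1].astype(np.float32)))
crop=s['img'][120:230,165:345]; cv2.imwrite('pics/crop.png',cv2.resize(crop,(800,489),interpolation=cv2.INTER_CUBIC))
```

```text
stray head [ 0.538 -0.2    0.104] pad [ 0.539 -0.21   0.004]
(430, 222) [ 0.745 -0.104  0.104]
(465, 229) [ 0.721 -0.176  0.104]
(505, 228) [ 0.714 -0.261  0.104]
(430, 262) [ 0.657 -0.094  0.104]
(465, 266) [ 0.641 -0.166  0.104]
(490, 264) [ 0.639 -0.218  0.104]
holes [[0.592, 0.207, 0.07], [0.592, 0.167, 0.07], [0.592, 0.127, 0.07], [0.594, 0.086, 0.07], [0.592, 0.045, 0.07]]
tall 41 [ 0.535 -0.205  0.102]
white [316, 0, 70, 34, 1020] [ 1.852 -0.751 -0.749] ((351.4410705566406, 13.80222225189209), (69.2751693725586, 31.324127197265625), 7.853313446044922)
white [169, 14, 58, 44, 1142] [ 1.768  0.181 -0.75 ] ((198.0321044921875, 39.05963897705078), (35.76067352294922, 57.70471954345703), 61.69924545288086)
white [15, 17, 72, 48, 1268] [ 1.864  1.129 -0.749] ((51.83354568481445, 37.21864700317383), (71.65382385253906, 36.17124557495117), 17.300525665283203)
white [341, 34, 47, 34, 526] [ 1.586 -0.823 -0.75 ] ((366.5561828613281, 49.04220962524414), (47.27671813964844, 28.178176879882812), 15.124006271362305)
white [32, 63, 47, 35, 548] [ 1.582  1.052 -0.749] ((58.864532470703125, 77.28657531738281), (46.91598892211914, 29.701662063598633), 20.725557327270508)
white [15, 125, 19, 15, 107] [ 1.238  1.25  -0.75 ] ((23.958763122558594, 132.09278869628906), (14.0117769241333, 16.24553871154785), 23.96249008178711)
white [76, 141, 7, 46, 272] [0.739 0.546 0.1  ] ((79.0, 163.5), (45.0, 6.0), 90.0)
white [27, 144, 24, 46, 296] [0.74  0.645 0.1  ] ((38.5, 166.5), (45.0, 23.0), 90.0)
white [129, 170, 15, 15, 160] [0.684 0.37  0.075] ((135.90000915527344, 176.30001831054688), (12.969193458557129, 13.86362075805664), 63.43495178222656)
white [179, 185, 65, 22, 869] [0.594 0.117 0.07 ] ((210.78048706054688, 195.52439880371094), (15.791709899902344, 64.16072082519531), 83.6598129272461)
```

View pics/crop.png

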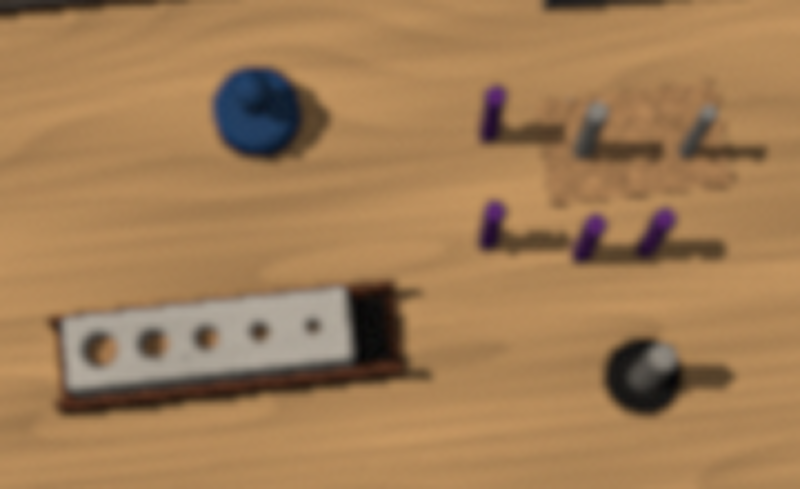

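The crop confirms it: the stray, a bright steel rod on the black pad at (645,365), is clearly thicker than the two on the mat at (592,130) and (698,130). It looks about 22 mm, and the gripper opening will settle that. The purple rods are excluded. I move over the stand for a wrist look.

```bash
python3 -m crank '[[[0,0,-3,-4,-2.2,-0.3,8.5],[0,0,-6,-8,-4.4,-0.6,8.5],[0,0,-9,-12,-6.5,-1,8.5],[0,0,-12,-16,-8.6,-1.2,8.5],[0,0,-14.1,-20,-10.7,-1.5,8.5]]]' 40
python3 -c "
from h import *
print(manip.snapshot('wrist')['tool_from_camera'])"
```

```text
clock: 0.6
position: [0.2965, 0.3553, 0.2461]
tool_rot: [-0.001, 1.0, -0.0, -0.0]
ft_force: [0.6, 1.1, -0.2]
opening: 0.0851
finger_force: 0.0
[[-9.86469094e-04 -9.62756771e-01 -2.70367209e-01  6.83178181e-02]
 [ 9.99999402e-01 -1.07717866e-03  1.87125281e-04  5.16724128e-04]
 [-4.71389918e-04 -2.70366863e-01  9.62757258e-01 -1.42067182e-01]
 [ 0.00000000e+00  0.00000000e+00  0.00000000e+00  1.00000000e+00]]
```

```bash
python3 -m crank '[[[0,0,0,-2.5,-2.2,0,8.5],[0,0,0,-5.5,-4.7,0,8.5],[0,0,0,-8.5,-7.2,0,8.5],[0,0,0,-11.5,-9.7,0,8.5],[0,0,0,-14.5,-12.2,0,8.5]]]'
python3 -m crank '[[[0,0,0,-3.2,-2.9,0,8.5],[0,0,0,-6.4,-5.8,0,8.5],[0,0,0,-9.6,-8.6,0,8.5],[0,0,0,-11.9,-10.8,0,8.5],[0,0,0,-11.9,-10.8,0,8.5]]]'
python3 - <<'E'
from h import *
import pickle
o=manip.get_obs(); s=manip.snapshot('wrist'); pickle.dump((o,s),open('w1.pkl','wb'))
print(o['position'])
cv2.imwrite('pics/w1.png',s['img'])
g=cv2.cvtColor(s['img'],cv2.COLOR_BGR2GRAY)
P=cloud(s,o); z=P[...,2]
print('strip z',np.nanmedian(z[(z>.06)&(z<.08)]))
hsv=cv2.cvtColor(s['img'],cv2.COLOR_BGR2HSV)
w=((hsv[...,1]<60)&(hsv[...,2]>110)).astype(np.uint8)*255
cs,h=cv2.findContours(w,cv2.RETR_CCOMP,cv2.CHAIN_APPROX_NONE)
for c,hh in zip(cs,h[0]):
    if hh[3]>=0 and cv2.contourArea(c)>60 or cv2.contourArea(c)>5000:
        q=ray(s,c[:,0].astype(float),.07,o)[:,:2].astype(np.float32)
        (cx,cy),r=cv2.minEnclosingCircle(q)
        print(c[:,0].mean(0).round(),cv2.contourArea(c),'xy',np.round(q.min(0),4),np.round(q.max(0),4),np.round((q.min(0)+q.max(0))/2,4))
E
```

```text
clock: 1.15
position: [0.4416, 0.2335, 0.246]
tool_rot: [-0.0, 1.0, -0.0, -0.0]
ft_force: [-0.5, 0.8, -0.7]
opening: 0.085
finger_force: 0.0
clock: 1.65
position: [0.5618, 0.1242, 0.2448]
tool_rot: [0.002, 1.0, -0.001, -0.001]
ft_force: [0.9, 0.5, -0.0]
opening: 0.0852
finger_force: 0.0
[0.5618441  0.12421121 0.24480521]
strip z 0.06956568572178962
[266. 203.] 7852.0 xy [0.5646 0.0226] [0.6193 0.2345] [0.592  0.1286]
[199. 204.] 68.5 xy [0.5864 0.0452] [0.5987 0.0559] [0.5925 0.0506]
[233. 204.] 137.0 xy [0.5842 0.0826] [0.6013 0.0969] [0.5927 0.0898]
[267. 203.] 229.0 xy [0.582  0.1189] [0.6027 0.1399] [0.5924 0.1294]
[301. 203.] 335.0 xy [0.5798 0.1561] [0.6042 0.1808] [0.592  0.1685]
[335. 203.] 456.5 xy [0.5776 0.1933] [0.6069 0.2229] [0.5922 0.2081]
```

View pics/w1.png

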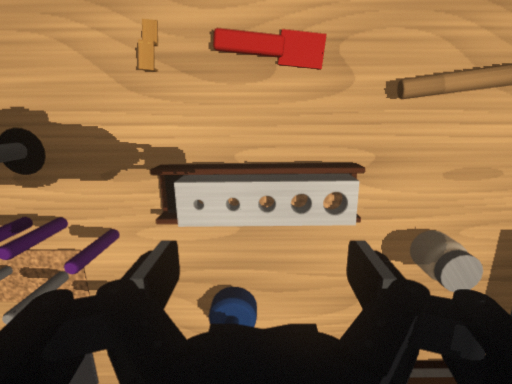

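The wrist picture shows the strip with five holes at (199,204), (233,204), (267,203), (301,203) and (335,203). The strip measures 212 mm long with its top at 0.07, which checks. The 22 mm hole is at about (0.592, 0.169). Now to the punch.

```bash
python3 -m crank '[[[0,0,0,0.3,-3,0,8.5],[0,0,0,0.6,-6.5,0,8.5],[0,0,0,0.9,-10,0,8.5],[0,0,0,1.2,-13.5,0,8.5],[0,0,0,1.5,-17,0,8.5]]]'
python3 -m crank '[[[0,0,0,0.3,-4,0,8.5],[0,0,0,0.6,-8,0,8.5],[0,0,0,0.8,-12,0,8.5],[0,0,0,1,-15.9,0,8.5],[0,0,0,1,-15.9,0,8.5]]]'
python3 - <<'E'
from h import *
import pickle
o=manip.get_obs(); s=manip.snapshot('wrist'); pickle.dump((o,s),open('w2.pkl','wb'))
print(o['position'],o['tool_rot'])
cv2.imwrite('pics/w2.png',s['img'])
P=cloud(s,o); z=P[...,2]
m=(z>.098)&(z<.108)&(np.hypot(P[...,0]-.537,P[...,1]+.205)<.03)
q=P[m]; print(len(q),q.min(0),q.max(0),q.mean(0))
g=cv2.cvtColor(s['img'],cv2.COLOR_BGR2GRAY)
k=(((z>.1)&(z<.108)&(np.hypot(P[...,0]-.537,P[...,1]+.205)<.03))*255).astype(np.uint8)
c=max(cv2.findContours(k,cv2.RETR_EXTERNAL,cv2.CHAIN_APPROX_NONE)[0],key=len)
(u,v),r=cv2.minEnclosingCircle(c); print(u,v,r,ray(s,[(u,v)],.103,o), 'diam',2*(r+.5)*(o['position'][2]+.142-.103)/s['fx'])
pm=((z>.001)&(z<.009)&(g<60)&(np.hypot(P[...,0]-.537,P[...,1]+.205)<.06))
print('pad',P[pm].min(0),P[pm].max(0))
E
```

```text
clock: 2.2
position: [0.5438, -0.0431, 0.2464]
tool_rot: [-0.001, 1.0, 0.0, -0.0]
ft_force: [0.6, 0.4, 0.6]
opening: 0.0847
finger_force: 0.0
clock: 2.7
position: [0.5341, -0.2045, 0.2459]
tool_rot: [0.002, 1.0, -0.0, -0.0]
ft_force: [1.0, 0.2, 0.1]
opening: 0.0848
finger_force: 0.0
[ 0.53409582 -0.20454586  0.24589048] [ 1.62949910e-03  9.99998564e-01 -2.84688440e-04 -3.67726912e-04]
333 [ 0.525972   -0.21417963  0.09809684] [ 0.54731457 -0.19339639  0.10550445] [ 0.53589186 -0.20353065  0.10293929]
263.23333740234375 186.1666717529297 10.267305374145508 [[ 0.53597131 -0.20354853  0.103     ]] diam 0.021543922216353442
pad [ 0.50757758 -0.23535579  0.00124876] [ 0.5645723  -0.17350463  0.00812679]
```

View pics/w2.png

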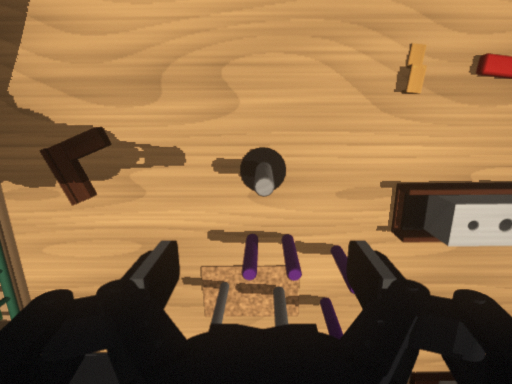

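The pad punch's head is at pixel (263,186), height 0.103, about 22 mm across, centred at (0.536, -0.2035). So it is punch22, bound for the 22 mm hole. I descend and grasp.

```bash
python3 -m crank '[[[0,0,0,-0.2,0.1,4,8.5],[0,0,0,-0.2,0.1,8,8.5],[0,0,0,-0.2,0.1,12,8.5],[0,0,0,-0.2,0.1,16,8.5],[0,0,0,-0.2,0.1,18.7,8.5]]]'
python3 -m crank '[[[0,0,0,0,0,0,6],[0,0,0,0,0,0,4],[0,0,0,0,0,0,3],[0,0,0,0,0,0,2.4],[0,0,0,0,0,0,1.5]]]' 40
python3 -m crank '[[[0,0,0,0,0,0,1],[0,0,0,0,0,0,1],[0,0,0,0,0,0,1],[0,0,0,0,0,0,1],[0,0,0,0,0,0,1]]]' 80
```

```text
clock: 3.25
position: [0.5355, -0.1982, 0.0566]
tool_rot: [-0.001, 1.0, 0.001, -0.001]
ft_force: [-0.1, -0.0, 0.8]
opening: 0.0853
finger_force: 0.0
clock: 3.75
position: [0.5382, -0.2016, 0.0614]
tool_rot: [-0.0, 1.0, -0.001, 0.002]
ft_force: [-0.2, 0.6, 6.0]
opening: 0.0206
finger_force: 38.7
clock: 4.25
position: [0.5382, -0.2017, 0.0615]
tool_rot: [0.0, 1.0, -0.001, 0.002]
ft_force: [-1.2, -1.1, 8.2]
opening: 0.0204
finger_force: 77.5
```

```bash
python3 -m crank '[[[0,0,0,0,0,-1.5,1],[0,0,0,0,0,-4,1],[0,0,0,0,0,-7,1],[0,0,0,0,0,-10,1],[0,0,0,0,0,-13,1]]]'
python3 -m crank '[[[0,0,0,0,0,0,1],[0,0,0,0,0,0,1],[0,0,0,0,0,0,1],[0,0,0,0,0,0,1],[0,0,0,0,0,0,1]]]'
python3 - <<'E'
from h import *
import pickle
o=manip.get_obs(); s=manip.snapshot('wrist'); pickle.dump((o,s),open('w3.pkl','wb'))
print(o['position'],o['tool_rot'],o['ft_force'],o['moment'])
cv2.imwrite('pics/w3.png',s['img'])
E
```

```text
clock: 4.75
position: [0.5365, -0.2011, 0.1905]
tool_rot: [0.0, 1.0, 0.0, -0.0]
ft_force: [0.5, -0.6, -2.7]
opening: 0.0205
finger_force: 78.1
clock: 5.25
position: [0.5363, -0.2009, 0.1879]
tool_rot: [-0.0, 1.0, 0.0, -0.001]
ft_force: [0.2, -1.0, -2.6]
opening: 0.0201
finger_force: 78.1
[ 0.53628131 -0.20093505  0.18791608] [-1.48414670e-04  9.99999298e-01  4.31031592e-04 -1.09407196e-03] [ 0.18742468 -1.00071497 -2.56268575] [-0.01962329 -0.00270461 -0.01075584]
```

View pics/w3.png

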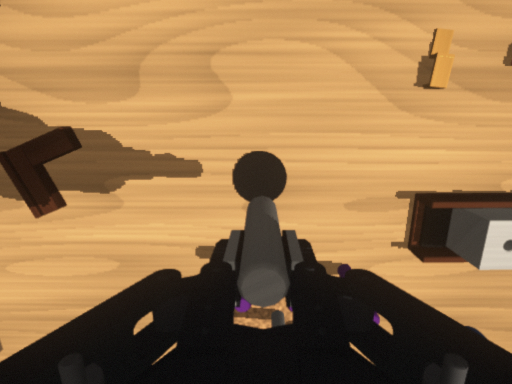

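The punch is held upright: head at (263,285), foot at about (262,200), with the pad empty behind it. I work out the rod axis in the tool frame.

Run:
```python
from h import *
import pickle
from scipy.optimize import least_squares
o,s=pickle.load(open('w3.pkl','rb')); P=cloud(s,o)
T=R.from_quat(o['tool_rot']).as_matrix()
Q=(P-o['position'])@T   # tool coords
sub=Q[190:290,240:290].reshape(-1,3)
m=(abs(sub[:,1])<.02)&(sub[:,2]>.0)&(sub[:,2]<.075)&(abs(sub[:,0])<.03)
q=sub[m]; print(len(q),'foot z max',np.percentile(q[:,2],[50,95,99,100]))
q=q[(q[:,2]<.052)]
def f(p): return np.hypot(q[:,0]-p[0]-p[2]*q[:,2],q[:,1]-p[1]-p[3]*q[:,2])-p[4]
r=least_squares(f,[0,0,0,0,.011],loss='soft_l1',f_scale=.001)
print('x0,y0,slopex,slopey,rad',r.x,'rms',np.std(f(r.x)))
print('foot at tool xy',r.x[0]+r.x[2]*.056,r.x[1]+r.x[3]*.056)
```

```text
912 foot z max [0.02186501 0.05204517 0.0553332  0.05671426]
x0,y0,slopex,slopey,rad [ 1.42142021e-03  4.44200867e-05  1.78725143e-03 -1.23603372e-02
  1.07401477e-02] rms 0.0002032932988471647
foot at tool xy 0.0015215062877245852 -0.0006477587945558669
```

```bash
python3 -m crank '[[[0,0,0,-0.5,3,0,1],[0,0,0,-1.1,7,0,1],[0,0,0,-1.7,11,0,1],[0,0,0,-2.3,15,0,1],[0,0,0,-2.9,19,0,1]]]'
python3 -m crank '[[[0,0,0,-0.6,4,0,1],[0,0,0,-1.2,8,0,1],[0,0,0,-1.8,12,0,1],[0,0,0,-2.3,15,0,1],[0,0,0,-2.8,18,0,1]]]'
python3 -m crank '[[[0,0,0,0,0,1,1],[0,0,0,0,0,2,1],[0,0,0,0,0,3,1],[0,0,0,0,0,3,1],[0,0,0,0,0,3,1]]]'
python3 - <<'E'
from h import *
import pickle
o=manip.get_obs(); s=manip.snapshot('wrist'); pickle.dump((o,s),open('w4.pkl','wb'))
print(o['position'],o['tool_rot'],o['ft_force'],o['moment'])
cv2.imwrite('pics/w4.png',s['img'])
hsv=cv2.cvtColor(s['img'],cv2.COLOR_BGR2HSV)
w=((hsv[...,1]<60)&(hsv[...,2]>110)).astype(np.uint8)*255
cs,h=cv2.findContours(w,cv2.RETR_CCOMP,cv2.CHAIN_APPROX_NONE)
for c,hh in zip(cs,h[0]):
    if cv2.contourArea(c)>60:
        q=ray(s,c[:,0].astype(float),.07,o)[:,:2].astype(np.float32)
        print(c[:,0].mean(0).round(),cv2.contourArea(c),'xy',np.round(q.min(0),4),np.round(q.max(0),4),np.round((q.min(0)+q.max(0))/2,4))
E
```

```text
clock: 5.8
position: [0.5657, -0.0097, 0.189]
tool_rot: [0.0, 1.0, -0.0, -0.0]
ft_force: [0.2, -0.3, -3.5]
opening: 0.0201
finger_force: 78.5
clock: 6.3
position: [0.5936, 0.1705, 0.1888]
tool_rot: [-0.001, 1.0, -0.0, -0.0]
ft_force: [0.4, -1.3, -3.3]
opening: 0.0199
finger_force: 78.6
clock: 6.8
position: [0.5934, 0.1678, 0.159]
tool_rot: [0.001, 1.0, -0.0, -0.0]
ft_force: [-0.6, -0.2, -3.5]
opening: 0.0202
finger_force: 78.6
[0.59341623 0.1677628  0.15895679] [ 5.39483407e-04  9.99999732e-01 -1.73035702e-04 -4.63911287e-04] [-0.5999971  -0.17161949 -3.46914973] [-0.03102265 -0.00594157 -0.00488459]
[482. 293.] 2021.0 xy [0.6604 0.3484] [0.7125 0.4008] [0.6864 0.3746]
[198. 193.] 10953.5 xy [0.5649 0.0232] [0.6194 0.2348] [0.5922 0.129 ]
[239. 201.] 102.0 xy [0.5905 0.1405] [0.5994 0.1567] [0.5949 0.1486]
[310. 197.] 830.5 xy [0.5777 0.1938] [0.6058 0.2227] [0.5917 0.2083]
```

View pics/w4.png

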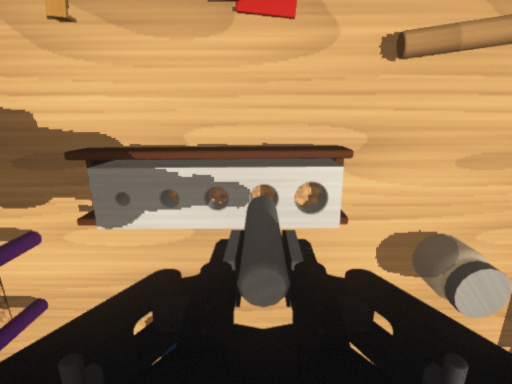

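```bash
python3 -m crank '[[[0,0,0,0,0.15,1,1],[0,0,0,0,0.15,2,1],[0,0,0,0,0.15,2.6,1],[0,0,0,0,0.15,2.6,1],[0,0,0,0,0.15,2.6,1]]]'
python3 -m crank '[[[0,0,0,0,0,0.2,1],[0,0,0,0,0,0.4,1],[0,0,0,0,0,0.6,1],[0,0,0,0,0,0.8,1],[0,0,0,0,0,0.8,1]]]'
python3 -c "
from h import *
o=manip.get_obs();print(o['position'],o['ft_force'],o['moment'])"
```

```text
clock: 7.35
position: [0.5936, 0.1703, 0.133]
tool_rot: [-0.0, 1.0, -0.0, -0.0]
ft_force: [-0.5, -0.5, -2.1]
opening: 0.02
finger_force: 78.6
clock: 7.85
position: [0.5937, 0.1702, 0.125]
tool_rot: [-0.0, 1.0, -0.0, -0.0]
ft_force: [1.3, -0.3, -3.8]
opening: 0.0202
finger_force: 78.7
[0.59369996 0.17022896 0.1249769 ] [ 1.26694791 -0.29048061 -3.81511672] [-0.12269603 -0.09463167 -0.01508504]
```

```bash
python3 -m crank '[[[0,0,0,0,0,0.1,1],[0,0,0,0,0,0.2,1],[0,0,0,0,0,0.3,1],[0,0,0,0,0,0.4,1],[0,0,0,0,0,0.4,1]]]'
python3 -c "
from h import *
o=manip.get_obs();print(o['position'],o['ft_force'],o['moment'])"
```

```text
clock: 8.35
position: [0.5938, 0.1702, 0.1212]
tool_rot: [-0.0, 1.0, -0.0, 0.0]
ft_force: [1.3, -0.6, -2.3]
opening: 0.0204
finger_force: 78.7
[0.59379725 0.17023965 0.1211849 ] [ 1.26954262 -0.64609428 -2.33529058] [-0.15942711 -0.23074229  0.01195211]
```

```bash
python3 -m crank '[[[0,0,0,-0.05,-0.05,0.1,1],[0,0,0,-0.05,-0.05,0.2,1],[0,0,0,-0.05,-0.05,0.3,1],[0,0,0,-0.05,-0.05,0.4,1],[0,0,0,-0.05,-0.05,0.5,1]]]'
python3 -m crank '[[[0,0,0,0,0,0.1,1],[0,0,0,0,0,0.2,1],[0,0,0,0,0,0.3,1],[0,0,0,0,0,0.4,1],[0,0,0,0,0,0.5,1]]]'
python3 -c "
from h import *
o=manip.get_obs();print(o['position'],o['ft_force'],o['moment'])"
```

```text
clock: 8.85
position: [0.5942, 0.1699, 0.1162]
tool_rot: [-0.0, 1.0, 0.0, -0.0]
ft_force: [-0.1, 0.5, -2.7]
opening: 0.0202
finger_force: 78.7
clock: 9.35
position: [0.5942, 0.1699, 0.1112]
tool_rot: [-0.0, 1.0, 0.0, 0.0]
ft_force: [-0.3, 0.1, -2.7]
opening: 0.0198
finger_force: 78.7
[0.59424124 0.16986519 0.11121469] [-0.30385772  0.05947633 -2.67200074] [ 0.02707508 -0.00359748 -0.02748789]
```

Clear in the hole, with no side load. I press on.

```bash
python3 -m crank '[[[0,0,0,0,0,0.1,1],[0,0,0,0,0,0.2,1],[0,0,0,0,0,0.3,1],[0,0,0,0,0,0.4,1],[0,0,0,0,0,0.5,1]]]'
python3 -m crank '[[[0,0,0,0,0,0.1,1],[0,0,0,0,0,0.2,1],[0,0,0,0,0,0.3,1],[0,0,0,0,0,0.4,1],[0,0,0,0,0,0.5,1]]]'
python3 -c "
from h import *
o=manip.get_obs();print(o['position'],o['ft_force'],o['moment'])"
```

```text
clock: 9.85
position: [0.5942, 0.1698, 0.1062]
tool_rot: [-0.0, 1.0, -0.0, -0.0]
ft_force: [-0.5, 0.7, -2.9]
opening: 0.0201
finger_force: 78.7
clock: 10.35
position: [0.5945, 0.1699, 0.1019]
tool_rot: [-0.0, 1.0, 0.0, 0.0]
ft_force: [-0.8, -0.7, 2.3]
opening: 0.0203
finger_force: 79.2
[0.59445036 0.16988602 0.10188892] [-0.78879847 -0.72239145  2.33191775] [-0.1036321   0.36299136  0.0380292 ]
```

```bash
python3 -m crank '[[[0,0,0,0,0,0.1,1],[0,0,0,0,0,0.2,1],[0,0,0,0,0,0.3,1],[0,0,0,0,0,0.4,1],[0,0,0,0,0,0.5,1]]]'
python3 -c "
from h import *
o=manip.get_obs();print(o['position'],o['ft_force'],o['moment'])"
```

```text
clock: 10.85
position: [0.5944, 0.1699, 0.0963]
tool_rot: [-0.0, 1.0, 0.0, 0.0]
ft_force: [-1.1, -0.8, 2.9]
opening: 0.0206
finger_force: 79.2
[0.59437679 0.16988185 0.09628715] [-1.07960271 -0.75097175  2.87326372] [-0.06277247  0.17088098  0.05523808]
```

```bash
python3 -m crank '[[[0,0,0,0,0,0.1,1],[0,0,0,0,0,0.2,1],[0,0,0,0,0,0.3,1],[0,0,0,0,0,0.4,1],[0,0,0,0,0,0.5,1]]]'
python3 -m crank '[[[0,0,0,0,0,0.1,1],[0,0,0,0,0,0.2,1],[0,0,0,0,0,0.3,1],[0,0,0,0,0,0.4,1],[0,0,0,0,0,0.5,1]]]'
python3 -c "
from h import *
o=manip.get_obs();print(o['position'],o['ft_force'],o['moment'])"
```

```text
clock: 11.35
position: [0.5943, 0.1699, 0.0912]
tool_rot: [-0.0, 1.0, 0.0, 0.0]
ft_force: [-0.0, -0.4, 2.4]
opening: 0.02
finger_force: 79.1
clock: 11.85
position: [0.5943, 0.1698, 0.0862]
tool_rot: [-0.0, 1.0, 0.0, 0.0]
ft_force: [-0.7, -0.1, 2.5]
opening: 0.0203
finger_force: 79.1
[0.59428825 0.16983141 0.08623807] [-0.74621064 -0.05698169  2.5290141 ] [-0.0312498   0.13681034  0.03766339]
```

```bash
python3 -m crank '[[[0,0,0,0,0,0.1,1],[0,0,0,0,0,0.2,1],[0,0,0,0,0,0.3,1],[0,0,0,0,0,0.4,1],[0,0,0,0,0,0.4,1]]]'
python3 -c "
from h import *
o=manip.get_obs();print(o['position'],o['ft_force'],o['moment'])"
```

```text
clock: 12.35
position: [0.5942, 0.1698, 0.0821]
tool_rot: [-0.0, 1.0, 0.0, -0.0]
ft_force: [-0.5, 0.0, 2.6]
opening: 0.02
finger_force: 79.2
[0.59424905 0.16982701 0.08212612] [-0.51633467  0.03318307  2.60225152] [ 0.02204057 -0.00073595 -0.02474012]
```

```bash
python3 -m crank '[[[0,0,0,0,0,0.05,1],[0,0,0,0,0,0.1,1],[0,0,0,0,0,0.15,1],[0,0,0,0,0,0.2,1],[0,0,0,0,0,0.2,1]]]'
python3 -m crank '[[[0,0,0,0,0,0.05,1],[0,0,0,0,0,0.1,1],[0,0,0,0,0,0.15,1],[0,0,0,0,0,0.15,1],[0,0,0,0,0,0.15,1]]]'
```

```text
clock: 12.85
position: [0.5943, 0.1698, 0.0804]
tool_rot: [-0.0, 1.0, 0.0, 0.0]
ft_force: [0.5, -0.5, 3.1]
opening: 0.0199
finger_force: 79.2
clock: 13.35
position: [0.5944, 0.1699, 0.0791]
tool_rot: [-0.0, 1.0, 0.0, 0.0]
ft_force: [-1.0, -0.3, 6.3]
opening: 0.0202
finger_force: 79.4
```

```bash
python3 -m crank '[[[0,0,0,0,0,0.05,1],[0,0,0,0,0,0.1,1],[0,0,0,0,0,0.15,1],[0,0,0,0,0,0.15,1],[0,0,0,0,0,0.15,1]]]'
```

```text
clock: 13.85
position: [0.5945, 0.1699, 0.0781]
tool_rot: [-0.0, 1.0, 0.0, 0.0]
ft_force: [-2.1, 0.2, 8.3]
opening: 0.02
finger_force: 79.7
```

Reaction grows 2 N/mm, which is the strip's foam, so the plug is at its hard stop. I ease off, open and retreat.

```bash
python3 -m crank '[[[0,0,0,0,0,-0.1,1],[0,0,0,0,0,-0.2,1],[0,0,0,0,0,-0.3,1],[0,0,0,0,0,-0.3,1],[0,0,0,0,0,-0.3,1]]]' 20
python3 -m crank '[[[0,0,0,0,0,0,3],[0,0,0,0,0,0,5],[0,0,0,0,0,0,8],[0,0,0,0,0,0,8],[0,0,0,0,0,0,8]]]'
python3 -m crank '[[[0,0,0,0,0,-2,8],[0,0,0,0,0,-5,8],[0,0,0,0,0,-8,8],[0,0,0,0,0,-12,8],[0,0,0,2,0,-16,8]]]'
python3 -m crank '[[[0,0,0,0,0,0,8],[0,0,0,0,0,0,8],[0,0,0,0,0,0,8],[0,0,0,0,0,0,8],[0,0,0,0,0,0,8]]]'
python3 - <<'E'
from h import *
o=manip.get_obs(); s=manip.snapshot('wrist')
print(o['position'],o['ft_force']); P=cloud(s,o); z=P[...,2]
near=np.hypot(P[...,0]-.592,P[...,1]-.169)<.025
q=P[near&(z>.09)]; print(len(q),'head z',np.percentile(q[:,2],[50,90,98]))
t=P[near&(z>np.percentile(q[:,2],90)-.004)]; print('head c',(t.min(0)+t.max(0))/2,t.max(0)-t.min(0))
m=(z>.062)&(z<.078)&(abs(P[...,0]-.592)<.03); print('strip',np.median(z[m]),P[m][:,1].min(),P[m][:,1].max())
cv2.imwrite('pics/w5.png',s['img'])
E
```

```text
clock: 14.35
position: [0.5943, 0.1698, 0.0802]
tool_rot: [-0.0, 1.0, 0.0, 0.0]
ft_force: [-0.6, -0.1, 4.9]
opening: 0.0199
finger_force: 79.4
clock: 14.85
position: [0.5942, 0.1699, 0.0801]
tool_rot: [-0.0, 1.0, -0.0, -0.0]
ft_force: [0.1, 0.8, 0.8]
opening: 0.0799
finger_force: 0.0
clock: 15.35
position: [0.575, 0.1697, 0.2407]
tool_rot: [0.0, 1.0, -0.0, -0.0]
ft_force: [1.2, 0.6, 0.3]
opening: 0.0802
finger_force: 0.0
clock: 15.85
position: [0.574, 0.1697, 0.2387]
tool_rot: [-0.0, 1.0, -0.0, -0.001]
ft_force: [0.6, -0.5, 0.3]
opening: 0.08
finger_force: 0.0
[0.5739588  0.16966902 0.23872072] [ 0.60013654 -0.52242886  0.34727494]
538 head z [0.12298643 0.12454186 0.12502296]
head c [0.59241982 0.16943099 0.12305821] [0.02193596 0.0211459  0.00490542]
strip 0.06903221484954775 0.02293116707449358 0.23440137410007544
```

View pics/w5.png

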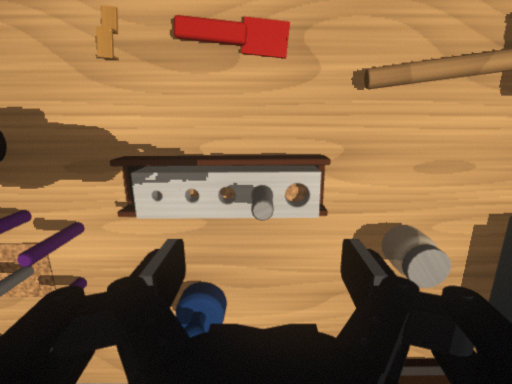

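The punch stands upright at (262,203) in the fourth (22 mm) hole. Its head is at z 0.1247 (about 0.125 expected when home) and the gripper is clear. Handing in.

```bash
python3 -c "
from bench import manip
print(manip.finish_job())"
```

```text
the job is handed in; nothing more can be done
None
```

I put the stray punch (the 22 mm one) in its own hole, pressed it fully home at about 11 N, released it and handed the job in at about 16 s; the hand-in call returned no verdict.

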